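Sort the mixed radio parts and log the batch

TASK

Tidy the mixed parts off the bench: put every fuse holder in the wooden tray, every belt clip in the cardboard carton and every small folded chassis plate in the tilted sheet-metal bin. When all of them are put away, log the batch on the counter: turn its spring-return knob clockwise fully to the stop, then let go so that it springs back. Leave the wire spool and the speaker cone frame where they are.

Things in the scene. Friction and masses are not known exactly. Their poses are not given: they have to be found in the camera images.
- fuse_a: Squat glass fuse holder, 72 mm long (x) x 34 wide (y) x 36 high (z): black base 10 mm thick, glass barrel 32 mm across lying along x between two brass end blocks. Origin: centre of its underside. 90 g give or take 30%. Lies flat on the bench at first, at any yaw; absent in some starts.
- fuse_b: Squat glass fuse holder, 72 mm long (x) x 34 wide (y) x 36 high (z): black base 10 mm thick, glass barrel 32 mm across lying along x between two brass end blocks. Origin: centre of its underside. 90 g give or take 30%. Lies flat on the bench at first, at any yaw; absent in some starts.
- fuse_c: Squat glass fuse holder, 72 mm long (x) x 34 wide (y) x 36 high (z): black base 10 mm thick, glass barrel 32 mm across lying along x between two brass end blocks. Origin: centre of its underside. 90 g give or take 30%. Lies flat on the bench at first, at any yaw; absent in some starts.
- clip_a: Black plastic belt clip, 84 mm long (x) x 30 wide (y) x 28 high (z), U-shaped from the side: 6 mm bottom plate, 8 mm top tongue, joined by a 12 mm web at the +x end. Origin: centre of its underside. 50 g give or take 30%. Lies flat on the bench at first, at any yaw; absent in some starts.
- clip_b: Black plastic belt clip, 84 mm long (x) x 30 wide (y) x 28 high (z), U-shaped from the side: 6 mm bottom plate, 8 mm top tongue, joined by a 12 mm web at the +x end. Origin: centre of its underside. 50 g give or take 30%. Lies flat on the bench at first, at any yaw; absent in some starts.
- plate_a: Small aluminium chassis plate folded as a channel (open below), 92 mm long (x) x 44 wide (y) x 30 high (z), 3 mm side flanges, dark valve holes in its top. Origin: centre of its underside. 120 g give or take 30%. Lies flat on the bench at first, at any yaw; absent in some starts.
- plate_b: Small aluminium chassis plate folded as a channel (open below), 92 mm long (x) x 44 wide (y) x 30 high (z), 3 mm side flanges, dark valve holes in its top. Origin: centre of its underside. 120 g give or take 30%. Lies flat on the bench at first, at any yaw; absent in some starts.
- wood_tray_in (a point): Centre of the inner floor of the wooden tray (fixed, floor 5 mm above the bench, lined with grey felt). Inside 148 mm along the point's x, 114 mm along y; walls 5 mm thick, rim 31 mm above the floor. Axes: tray's yaw, z up.
- carton_in (a point): Centre of the inner floor of the open cardboard carton (fixed, floor 4 mm above the bench). Inside 150 mm along x, 116 mm along y; walls 4 mm, rim 36 mm above the floor; its flaps are folded outwards. Axes: carton's yaw, z up.
- metal_bin_in (a point): Centre of the inner floor of the grey sheet-metal parts bin on its pivot bracket (fixed, locked tilted: the floor slopes at 8 degrees, its +x end high, its -x end low; floor 25 mm above the bench at the centre). Inside 152 mm along x, 118 mm along y; walls 3 mm, rim 35 mm above the floor, so up to 72 mm above the bench. The point's axes follow the bin's yaw but are level, z up.
- counter: Batch counter: fixed grey box 84 x 84 x 50 mm with a black knob on top. Origin: centre of its underside; axes: its yaw.
- knob_grip (a point): On the knob's axis, 76 mm above the bench, at the height to grip. The knob has a bar grip 46 mm long along the point's x, 16 mm thick along y, from 61 to 87 mm above the bench, on a disc 48 mm across. The point turns with the knob.
- knob (a joint): Angle of the knob: 0 at rest, grows clockwise seen from above, to its stop at 1.0 rad. A spring (up to 0.14 N m at the stop) brings it back to 0 when let go.
- spool: Bystander: copper wire spool standing upright, 58 mm across, 42 mm high, loose, 300 g. Origin: centre of its underside.
- speaker: Bystander: cream speaker cone frame lying face down, 116 mm across, 52 mm high, loose, 350 g. Origin: centre of its underside.

How it is judged (in metres and radians):
On the way, in this order (a step that is already met when the one before it is completed fails the run):
1. every part lies at rest in the container for its type (x of fuse_a in the frame of wood_tray_in between -0.08 and 0.08 m and y of fuse_a in the frame of wood_tray_in between -0.062 and 0.062 m and z of fuse_a in the frame of wood_tray_in between -0.03 and 0.05 m and linear speed of each of fuse_a, fuse_b, fuse_c, clip_a, clip_b, plate_a, plate_b below 0.03 m/s and x of fuse_b in the frame of wood_tray_in between -0.08 and 0.08 m and y of fuse_b in the frame of wood_tray_in between -0.062 and 0.062 m and z of fuse_b in the frame of wood_tray_in between -0.03 and 0.05 m and x of fuse_c in the frame of wood_tray_in between -0.08 and 0.08 m and y of fuse_c in the frame of wood_tray_in between -0.062 and 0.062 m and z of fuse_c in the frame of wood_tray_in between -0.03 and 0.05 m and x of clip_a in the frame of carton_in between -0.08 and 0.08 m and y of clip_a in the frame of carton_in between -0.062 and 0.062 m and z of clip_a in the frame of carton_in between -0.03 and 0.05 m and x of clip_b in the frame of carton_in between -0.08 and 0.08 m and y of clip_b in the frame of carton_in between -0.062 and 0.062 m and z of clip_b in the frame of carton_in between -0.03 and 0.05 m and x of plate_a in the frame of metal_bin_in between -0.08 and 0.08 m and y of plate_a in the frame of metal_bin_in between -0.062 and 0.062 m and z of plate_a in the frame of metal_bin_in between -0.03 and 0.05 m and x of plate_b in the frame of metal_bin_in between -0.08 and 0.08 m and y of plate_b in the frame of metal_bin_in between -0.062 and 0.062 m and z of plate_b in the frame of metal_bin_in between -0.03 and 0.05 m), for 0.2 s.
2. the counter knob is turned clockwise to its stop (value of joint knob above 0.92 rad), for 0.1 s.
At the end, for the whole second after the job is handed in: Every part present lies at rest in its container (its origin within the container's walls and less than 50 mm above the floor centre), and the knob, having been turned to within 0.08 rad of its stop after the sorting, is back within 0.08 rad of rest (all of step 1 and value of joint knob below 0.08 rad); the robot touches nothing.
It fails at once if the wire spool is moved more than 40 mm (distance of spool from where it was at the start of the episode above 0.04 m).
It fails at once if the speaker cone frame is moved more than 40 mm (distance of speaker from where it was at the start of the episode above 0.04 m).
Of fuse_a, fuse_b, fuse_c, clip_a, clip_b, plate_a, plate_b only 5 to 7 are there at a start; the rules pass over those that are not, and their reading is None.
At some moment in a run one of fuse_a, fuse_b, fuse_c, clip_a, clip_b, plate_a, plate_b may be knocked a few centimetres aside while the robot is not near it.
Once in a run the grip may slacken for a moment while it holds something.
It also fails if it takes over 210 s, if anything falls off the work surface, if the arm or the gripper's body presses on something with over 40 N, if the wrist force passes 120 N, or if a joint passes its speed limit or range.

ROBOT

A 6-joint arm with a two-finger parallel gripper is mounted at the origin on the work surface. World frame = base frame: x ahead of the robot, y to its left, z up, the work surface at z = 0. Lengths are in m, angles in degrees, forces in N, time in s.
With the tool pointing down it reaches from about 0.275 to 0.85 m from the base axis. Payload 5.2 kg.
Tool frame: the origin (TCP) lies at the very end of the fingers, on their centre line; the grasp point (between the pads) lies 19 mm behind it (ctrl.grip_depth is the distance from the TCP to the grasp point, in m); z points along the fingers, y is the line along which they close (so a half turn about z gives the same grasp; the last joint's range is limited). The gripper opens to 85 mm and grips with 20 to 120 N. Pads are 22 mm wide; open, the fingers measure 114 mm over their backs; the gripper's body (76 mm by 85 mm) begins 54 mm behind the grasp point. The pads swing forward as they close: fully open they stand 13 mm farther back than shut.
Start: joints at [55.932, 14.817, 87.949, -0, 77.235, -11.62], TCP at [0.21, 0.508, 0.231] pointing down, gripper open.
Joint ranges: [-179.93, 179.93], [-52.35, 119.4], [10.71, 147.94], [-69.91, 249.91], [12.55, 155.21], [-178.61, 178.61]. Speed limits (degrees/s): [147.25, 147.25, 180, 180, 180, 180].

INTERFACE

Orientations are given as a 3x3 rotation matrix whose columns are the frame's x, y, z axes.
In Python, from bench import ctrl gives the robot as it stands.
- The arm moves only by the shell command python3 -m crank 'ROWS' [OPENING]. ROWS is JSON, a list of rows, each an object with "offset": the shift along the tool's x, y, z in units of 750 mm (1.0 is 750 mm), a list of three; "delta_rot": the turn, a rotation vector about the tool's x, y, z in units of 360 degrees (1.0 is 360 degrees), a list of three. A call has 1 to 8 rows; each row is the pose to reach, as a shift and turn from the pose commanded when the call began, along the tool's axes at that moment, turning the shorter way round; what a row does not reach only later rows make up. A row lasts 1/8 s, in which the tool goes at most 62.5 mm and 10.7 degrees, less where a joint would pass 70% of its speed; a pose out of reach is approached as far as the arm can. A call with a number of a shift or a turn outside -1 to 1 is refused whole. A call with a gripper value outside its range is refused whole. OPENING is the opening, from 0 (shut) to 1 (fully open), set as the call begins (- or left out, the last holds). The fingers move at their own pace and stop on an object; the grip force is fixed at half the most. Time passes only in rows, so rows that repeat a pose let the fingers close. It gives the time, the measured TCP pose, the force, the opening and the grip force at its end, in the units of the state.
- ctrl.sense(): the state, without advancing time (a new reading comes with each control period).
- ctrl.capture(name): name is "scene" or "top" or "wrist"; returns (picture, depth): 400x640x3 uint8, red, green, blue; 400x640 float32, m along the optical axis (not along the pixel's ray), 0 where there is no reading.
- ctrl.get_calibration(name): a dict with "fx", "fy", "cx", "cy" (pixels), "T" (4x4, takes a point from camera to world coordinates); the wrist camera has in their place "tool_from_camera" (4x4, takes a point from camera to tool coordinates, whose origin is the TCP and whose axes are the flange's). Camera axes: x right, y down, z forward; pixel columns grow to the right and rows downward; lengths in m; the calibration is good to about 2 mm. A picture is of the moment at which its call begins: read the wrist's pose just before it. get_calibration takes no time and is no camera call.
- ctrl.hand_in(): hands the job in; it is judged then, once.
Trained networks look in the newest picture that a camera, given by its name, has taken for a name from the list of things; names that differ only in an ending like _2 or _b are one class to them, and where a whole thing is asked for, a point or a joint stands for the part that bears it (a point fixed in the world has none). Each returns a list of dicts, best first, with "confidence" (0 to 1); they miss things now and then, are a little off and sometimes report something else, mostly with a low value. They report only what shows in the picture. A call takes as long as a camera call.
- ctrl.search_frame(query, camera): "centre" ([x, y, z] in m, in the coordinates of the camera as it stood for that picture, good to about 4 mm: the middle of the surface that is visible of it).
- ctrl.tip_of(query, camera): "centre" ([x, y, z] in m, in the coordinates of the camera as it stood for that picture, good to about 4 mm: a listed point, or the origin of a listed thing).
The state is a dict: "clock": time; "joints": joint angles; "joint_vel": joint speeds; "effort": joint torques, N m; "ee_pos": TCP position; "tool_rot": TCP orientation; "contact_force": force on the tool from outside, world axes, zero at the start; "wrist_torque": the same for the moment, N m; "opening": opening from 0.0 (shut) to 1.0 (fully open); "grip_force": force on a finger pad.
Only numpy, scipy, OpenCV 4.12 (cv2) and the standard library are available. Lean on these libraries where they do the work, as an engineer would, in place of code of your own. Each camera call takes 0.05 s, during which the arm holds its last target. There are 200 camera calls.

## Working session

There is one attempt and no reset: what is moved stays moved. The work goes in short steps, Python scripts to look and compute and a shell command to move; the robot and the scene stay as the last step left them, time stands still between calls to the robot, and variables do not carry over. Pictures are saved under pics/ and viewed, at most 14 in all, crops included, and the job is handed in when it is done.

```bash
ls; mkdir -p pics
cat > h.py <<'E'
import numpy as np,cv2,json
from bench import ctrl
def world(c,cam,s=None):
    k=ctrl.get_calibration(cam)
    if cam=="wrist":
        T=np.eye(4);T[:3,:3]=np.array(s["tool_rot"]);T[:3,3]=s["ee_pos"];T=T@np.array(k["tool_from_camera"])
    else: T=np.array(k["T"])
    return (T@np.r_[c,1])[:3]
def px(p,cam):
    k=ctrl.get_calibration(cam);q=np.linalg.inv(np.array(k["T"]))@np.r_[p,1]
    return k["fx"]*q[0]/q[2]+k["cx"],k["fy"]*q[1]/q[2]+k["cy"]
def save(im,n): cv2.imwrite("pics/"+n,im[:,:,::-1])
E
python3 - <<'E'
from h import *
im,d=ctrl.capture("top");save(im,"top0.png")
im2,d2=ctrl.capture("scene");save(im2,"scene0.png")
s=ctrl.sense();print(s["ee_pos"],s["tool_rot"],s["clock"])
for q in ["fuse_a","clip_a","plate_a","wood_tray_in","carton_in","metal_bin_in","counter","knob_grip","spool","speaker"]:
    for r in ctrl.tip_of(q,"top")[:5]:
        w=world(r["centre"],"top");print(q,round(r["confidence"],2),w.round(3),np.round(px(w,"top")))
print(ctrl.get_calibration("top"))
E
```

```text
pics
[0.20971777 0.5079512  0.23055209] [[-9.24232601e-01  3.81828744e-01 -9.53765807e-04]
 [ 3.81829760e-01  9.24231686e-01 -1.35073244e-03]
 [ 3.65752110e-04 -1.61256712e-03 -9.99998633e-01]] 0.1
fuse_a 0.76 [ 0.448  0.319 -0.   ] [215. 217.]
fuse_a 0.69 [ 0.466 -0.332 -0.001] [438. 210.]
fuse_a 0.52 [ 0.446  0.209 -0.003] [252. 218.]
clip_a 0.93 [0.367 0.261 0.001] [234. 245.]
clip_a 0.89 [ 0.464  0.076 -0.005] [298. 212.]
plate_a 0.59 [ 0.363 -0.252 -0.   ] [411. 246.]
plate_a 0.58 [ 0.454 -0.195 -0.001] [391. 215.]
plate_a 0.31 [0.448 0.209 0.   ] [252. 217.]
wood_tray_in 0.77 [ 0.612 -0.205  0.003] [393. 161.]
carton_in 0.95 [0.619 0.216 0.004] [250. 159.]
metal_bin_in 0.78 [ 0.62  -0.015  0.023] [329. 157.]
counter 0.81 [0.586 0.395 0.   ] [190. 171.]
knob_grip 0.5 [0.585 0.397 0.076] [180. 167.]
spool 0.7 [ 0.454 -0.076 -0.002] [350. 215.]
spool 0.67 [ 0.463  0.076 -0.005] [298. 212.]
spool 0.36 [ 0.611 -0.203  0.006] [393. 161.]
speaker 0.88 [ 0.573 -0.373 -0.005] [450. 174.]
{'fx': 388.943568611122, 'fy': 388.943568611122, 'cx': 319.4906859682002, 'cy': 200.27781892567268, 'T': array([[-0.00279595, -0.99729644,  0.07343017,  0.41315818],
       [-0.99986312,  0.00398547,  0.01605783, -0.00602425],
       [-0.01630707, -0.07337522, -0.99717108,  1.13584685],
       [ 0.        ,  0.        ,  0.        ,  1.        ]])}
```

View pics/top0.png

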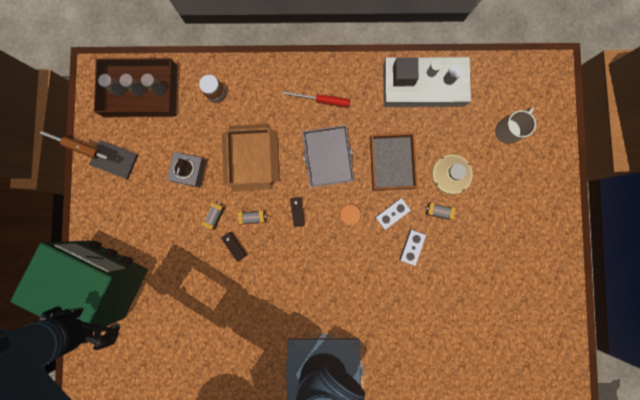

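The picture shows all 7 parts. Fuses are at about (213,216), (252,217) and (440,211); clips at (234,246) and (297,212); plates at (393,214) and (413,247). The spool is at (350,215) and the speaker at (452,174). The carton is at (250,158), the bin at (329,157), the tray at (393,161) and the counter at (186,168). Next I measure yaws from depth.

```bash
cat >> h.py <<'E'
def cloud(d,cam,s=None):
    k=ctrl.get_calibration(cam);v,u=np.mgrid[:d.shape[0],:d.shape[1]]
    P=np.stack([(u-k["cx"])/k["fx"]*d,(v-k["cy"])/k["fy"]*d,d],-1)
    if cam=="wrist":
        T=np.eye(4);T[:3,:3]=np.array(s["tool_rot"]);T[:3,3]=s["ee_pos"];T=T@np.array(k["tool_from_camera"])
    else: T=np.array(k["T"])
    W=P@T[:3,:3].T+T[:3,3];W[d<=0]=np.nan
    return W
def rect(W,x,y,r=.07,lo=.012,hi=.06,link=.012):
    "connected points above lo nearest (x,y): centre, long-axis yaw, sizes"
    with np.errstate(invalid="ignore"):
        m=(W[...,2]>lo)&(W[...,2]<hi)&(np.hypot(W[...,0]-x,W[...,1]-y)<r)
    n,L=cv2.connectedComponents(m.astype(np.uint8))
    if n<2: return None
    best=min(range(1,n),key=lambda i:(np.hypot(np.median(W[L==i][:,0])-x,np.median(W[L==i][:,1])-y) if (L==i).sum()>25 else 9))
    Q=W[L==best][:,:2];(c,(a,b),t)=cv2.minAreaRect((Q*1000).astype(np.float32))
    if b>a:a,b,t=b,a,t+90
    t=(t+90)%180-90
    return np.round([c[0]/1e3,c[1]/1e3],4),round(t,1),(round(a),round(b)),round(float(np.nanpercentile(W[L==best][:,2],90)),3)
E
python3 - <<'E'
from h import *
im,d=ctrl.capture("top");W=cloud(d,"top")
for n,x,y in [("fA",.448,.319),("fB",.446,.209),("fC",.466,-.332),("cA",.367,.261),("cB",.464,.076),("pA",.363,-.252),("pB",.454,-.195),("spool",.454,-.076)]:
    print(n,rect(W,x,y))
for n,x,y,lo in [("tray",.612,-.205,.015),("carton",.619,.216,.02),("bin",.62,-.015,.03),("counter",.586,.395,.03)]:
    print(n,rect(W,x,y,.13,lo,.1))
print("knob",rect(W,.586,.396,.05,.066,.1))
c=im[120:200,160:280];c=cv2.resize(c,None,fx=6,fy=6,interpolation=cv2.INTER_CUBIC);save(c,"crop1.png")
E
```

```text
fA (array([0.4526, 0.3196]), -25.3, (81, 36), 0.038)
fB (array([0.4478, 0.2082]), -87.0, (81, 33), 0.037)
fC (array([ 0.4633, -0.3321]), 77.0, (81, 34), 0.037)
cA (array([0.3645, 0.2598]), 34.5, (82, 31), 0.03)
cB (array([0.4637, 0.0775]), 8.0, (82, 30), 0.03)
pA (array([ 0.3602, -0.2509]), -20.8, (92, 45), 0.032)
pB (array([ 0.4557, -0.1964]), -53.7, (92, 44), 0.032)
spool (array([ 0.4527, -0.0748]), 44.5, (55, 54), 0.044)
tray (array([ 0.6066, -0.2005]), 2.4, (159, 125), 0.037)
carton (array([0.6215, 0.2149]), 2.5, (194, 161), 0.041)
bin (array([ 0.6178, -0.012 ]), 8.3, (159, 139), 0.065)
counter (array([0.5839, 0.3949]), -12.7, (86, 85), 0.084)
knob (array([0.585 , 0.3953]), -10.6, (46, 17), 0.089)
```

View pics/crop1.png

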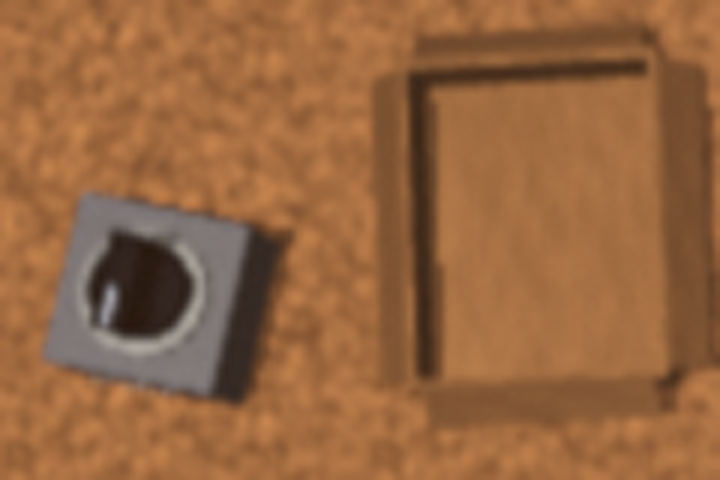

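The crop shows the counter knob bar at about (140,285) in the crop, with its axis near world yaw -10.6°, and the carton open with its flaps folded outwards. Next I plan the first pick, fuse A.

```bash
cat >> h.py <<'E'
from scipy.spatial.transform import Rotation as Ro
CON={"tray":(.609,-.2025,2.4),"carton":(.620,.2155,2.5),"bin":(.619,-.0135,8.3)}
def slot(c,dx,dy):
    x,y,t=CON[c];a=np.radians(t);return x+dx*np.cos(a)-dy*np.sin(a),y+dx*np.sin(a)+dy*np.cos(a)
def plan(wps,start=None):
    "wps: (name,x,y,z,long yaw). prints offset/delta_rot in move units, chained"
    if start is None:
        s=ctrl.sense();p,R=np.array(s["ee_pos"]),np.array(s["tool_rot"])
    else: p,R=start
    for n,x,y,z,t in wps:
        yaw=np.degrees(np.arctan2(R[1,0],R[0,0]))
        t=yaw+(t-yaw+90)%180-90
        G=(Ro.from_euler("z",t,degrees=True)*Ro.from_euler("x",180,degrees=True)).as_matrix()
        o=R.T@(np.array([x,y,z])-p)/.75;v=Ro.from_matrix(R.T@G).as_rotvec()/(2*np.pi)
        print(n,"off",o.round(4).tolist(),"rot",v.round(4).tolist(),"mm %d deg %d"%(np.linalg.norm(o)*750,np.linalg.norm(v)*360))
        p,R=np.array([x,y,z]),G
E
python3 - <<'E'
from h import *
im,d=ctrl.capture("top");W=cloud(d,"top")
for dx in(-.06,-.03,0,.03,.06):
    x,y=slot("bin",dx,0);m=np.hypot(W[...,0]-x,W[...,1]-y)<.008;print("bin",dx,np.nanmedian(W[m][:,2]).round(4))
s=ctrl.sense();plan([("fA",.4526,.3196,.16,-25.3),("tray1",*slot("tray",-.042,0),.16,92.4)])
E
```

```text
bin -0.06 0.0156
bin -0.03 0.0198
bin 0 0.0239
bin 0.03 0.0281
bin 0.06 0.0326
fA off [-0.395, -0.1091, 0.0952] rot [0.0, 0.0, 0.0079] mm 315 deg 2
tray1 off [-0.4364, -0.5663, -0.0] rot [0.0, -0.0, 0.1731] mm 536 deg 62
```

```bash
python3 -m crank '[{"offset":[-0.395,-0.109,0.095],"delta_rot":[0,0,0.008]},{"offset":[-0.395,-0.109,0.095],"delta_rot":[0,0,0.008]},{"offset":[-0.395,-0.109,0.095],"delta_rot":[0,0,0.008]},{"offset":[-0.395,-0.109,0.095],"delta_rot":[0,0,0.008]},{"offset":[-0.395,-0.109,0.095],"delta_rot":[0,0,0.008]},{"offset":[-0.395,-0.109,0.095],"delta_rot":[0,0,0.008]},{"offset":[-0.395,-0.109,0.095],"delta_rot":[0,0,0.008]},{"offset":[-0.395,-0.109,0.095],"delta_rot":[0,0,0.008]}]' 0.65
python3 - <<'E'
from h import *
s=ctrl.sense();im,d=ctrl.capture("wrist");save(im,"w0.png");W=cloud(d,"wrist",s)
print(rect(W,.4526,.3196));plan([("fA",.4526,.3196,.006,-25.3)])
E
```

```text
clock: 1.7
ee_pos: [0.4516, 0.3207, 0.1605]
tool_rot: [[-0.905, 0.426, 0.0], [0.426, 0.905, 0.0], [0.0, 0.0, -1.0]]
contact_force: [0.7, -0.2, -0.6]
opening: 0.649
grip_force: 0.0
(array([0.4529, 0.317 ]), -24.7, (82, 34), 0.036)
fA off [-0.0019, -0.0011, 0.2061] rot [0.0001, 0.0, 0.0003] mm 154 deg 0
```

View pics/w0.png

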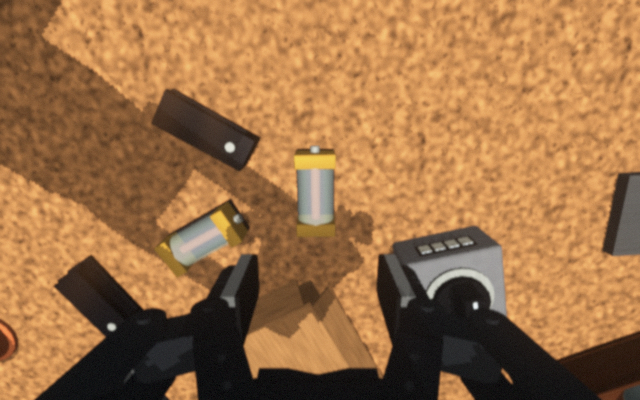

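The wrist view shows the fuse at (315,190), aligned between the open fingers. Now I descend, grip and lift.

```bash
python3 -m crank '[{"offset":[-0.001,-0.003,0.08],"delta_rot":[0,0,0]},{"offset":[-0.001,-0.003,0.15],"delta_rot":[0,0,0]},{"offset":[-0.001,-0.003,0.19],"delta_rot":[0,0,0]},{"offset":[-0.001,-0.003,0.206],"delta_rot":[0,0,0]},{"offset":[-0.001,-0.003,0.206],"delta_rot":[0,0,0]},{"offset":[-0.001,-0.003,0.206],"delta_rot":[0,0,0]}]'
python3 -m crank '[{"offset":[0,0,0],"delta_rot":[0,0,0]},{"offset":[0,0,0],"delta_rot":[0,0,0]},{"offset":[0,0,0],"delta_rot":[0,0,0]},{"offset":[0,0,0],"delta_rot":[0,0,0]},{"offset":[0,0,-0.02],"delta_rot":[0,0,0]},{"offset":[0,0,-0.08],"delta_rot":[0,0,0]},{"offset":[0,0,-0.15],"delta_rot":[0,0,0]},{"offset":[0,0,-0.206],"delta_rot":[0,0,0]}]' 0
python3 - <<'E'
from h import *
x,y=slot("tray",-.042,0);plan([("tray1",x,y,.16,92.4),("dn",x,y,.013,92.4)])
E
```

```text
clock: 2.5
ee_pos: [0.4533, 0.3182, 0.0071]
tool_rot: [[-0.904, 0.427, 0.003], [0.427, 0.904, 0.001], [-0.002, 0.002, -1.0]]
contact_force: [0.7, -0.4, 0.3]
opening: 0.653
grip_force: 0.0
clock: 3.5
ee_pos: [0.4526, 0.3174, 0.1634]
tool_rot: [[-0.904, 0.428, 0.002], [0.428, 0.904, 0.001], [-0.002, 0.002, -1.0]]
contact_force: [0.6, 0.2, -0.5]
opening: 0.366
grip_force: 59.8
tray1 off [-0.4355, -0.5634, 0.0042] rot [0.0004, 0.0001, 0.173] mm 534 deg 62
dn off [0.0, -0.0, 0.196] rot [0.0, 0.0, 0.0] mm 146 deg 0
```

```bash
python3 -m crank '[{"offset":[-0.06,-0.07,0],"delta_rot":[0,0,0]},{"offset":[-0.12,-0.14,0],"delta_rot":[0,0,0]},{"offset":[-0.17,-0.21,0],"delta_rot":[0,0,0]},{"offset":[-0.218,-0.282,0],"delta_rot":[0,0,0]},{"offset":[-0.218,-0.282,0],"delta_rot":[0,0,0]},{"offset":[-0.218,-0.282,0],"delta_rot":[0,0,0]}]'
python3 -m crank '[{"offset":[-0.06,-0.07,0],"delta_rot":[0,0,0.03]},{"offset":[-0.12,-0.14,0],"delta_rot":[0,0,0.06]},{"offset":[-0.17,-0.21,0],"delta_rot":[0,0,0.09]},{"offset":[-0.218,-0.282,0.004],"delta_rot":[0,0,0.12]},{"offset":[-0.218,-0.282,0.004],"delta_rot":[0,0,0.15]},{"offset":[-0.218,-0.282,0.004],"delta_rot":[0,0,0.173]},{"offset":[-0.218,-0.282,0.004],"delta_rot":[0,0,0.173]},{"offset":[-0.218,-0.282,0.004],"delta_rot":[0,0,0.173]}]'
python3 -m crank '[{"offset":[0,0,0.08],"delta_rot":[0,0,0]},{"offset":[0,0,0.14],"delta_rot":[0,0,0]},{"offset":[0,0,0.18],"delta_rot":[0,0,0]},{"offset":[0,0,0.195],"delta_rot":[0,0,0]},{"offset":[0,0,0.195],"delta_rot":[0,0,0]}]'
python3 -m crank '[{"offset":[0,0,0],"delta_rot":[0,0,0]},{"offset":[0,0,0],"delta_rot":[0,0,0]},{"offset":[0,0,-0.02],"delta_rot":[0,0,0]},{"offset":[0,0,-0.08],"delta_rot":[0,0,0]},{"offset":[0,0,-0.15],"delta_rot":[0,0,0]},{"offset":[0,0,-0.195],"delta_rot":[0,0,0]},{"offset":[0,0,-0.195],"delta_rot":[0,0,0]}]' 0.5
cat >> h.py <<'E'
PARTS=[("fA",.4526,.3196),("fB",.446,.209),("fC",.463,-.332),("cA",.365,.26),("cB",.464,.077),("pA",.360,-.251),("pB",.4557,-.1964)]
def look(names,save_as=None):
    im,d=ctrl.capture("top");W=cloud(d,"top")
    if save_as: save(im,save_as)
    for n,x,y in PARTS:
        if n in names: print(n,rect(W,x,y))
    return W
E
python3 - <<'E'
from h import *
s=ctrl.sense()
W=look(["fA","fB","fC","cA","cB","pA","pB"],"t1.png")
im,d=ctrl.capture("wrist");W=cloud(d,"wrist",s);print("wrist tray fuse",rect(W,*slot("tray",-.042,0),.06,.02,.06))
x,y=slot("tray",.042,0)
plan([("fC",.4633,-.3321,.16,77),("tray2",x,y,.16,92.4)])
E
```

```text
clock: 4.25
ee_pos: [0.5098, 0.0554, 0.1607]
tool_rot: [[-0.903, 0.43, 0.001], [0.43, 0.903, 0.0], [-0.0, 0.001, -1.0]]
contact_force: [0.3, -0.4, -1.4]
opening: 0.366
grip_force: 59.9
clock: 5.25
ee_pos: [0.5672, -0.2033, 0.1572]
tool_rot: [[-0.047, 0.999, 0.0], [0.999, 0.047, 0.0], [0.0, 0.0, -1.0]]
contact_force: [-0.0, -0.2, 0.6]
opening: 0.366
grip_force: 60.0
clock: 5.88
ee_pos: [0.5672, -0.2042, 0.0118]
tool_rot: [[-0.044, 0.999, 0.0], [0.999, 0.044, -0.0], [-0.0, 0.0, -1.0]]
contact_force: [0.2, -0.2, -0.6]
opening: 0.365
grip_force: 61.0
clock: 6.75
ee_pos: [0.5685, -0.206, 0.161]
tool_rot: [[-0.042, 0.999, 0.006], [0.999, 0.042, -0.004], [-0.004, 0.006, -1.0]]
contact_force: [-0.1, -0.5, 0.2]
opening: 0.499
grip_force: 0.0
fA (array([0.3971, 0.2811]), -53.8, (29, 4), 0.029)
fB (array([0.4472, 0.2081]), -86.4, (81, 33), 0.038)
fC (array([ 0.4698, -0.303 ]), -22.1, (35, 23), 0.038)
cA (array([0.3648, 0.2595]), 34.5, (82, 30), 0.03)
cB (array([0.4636, 0.0776]), 7.9, (82, 30), 0.03)
pA None
pB (array([ 0.4855, -0.2238]), 37.2, (29, 12), 0.031)
wrist tray fuse (array([ 0.5695, -0.2026]), -87.0, (77, 34), 0.043)
fC off [-0.1638, -0.1446, -0.0039] rot [-0.0001, 0.0, 0.0428] mm 163 deg 15
tray2 off [0.2269, 0.2044, 0.0] rot [0.0, 0.0, -0.0428] mm 229 deg 15
```

Fuse A is in the tray. Fuse C is next, with a wrist look before descending.

```bash
python3 -m crank '[{"offset":[-0.08,-0.07,0],"delta_rot":[0,0,0.02]},{"offset":[-0.13,-0.12,0],"delta_rot":[0,0,0.043]},{"offset":[-0.164,-0.145,0],"delta_rot":[0,0,0.043]},{"offset":[-0.164,-0.145,0],"delta_rot":[0,0,0.043]},{"offset":[-0.164,-0.145,0],"delta_rot":[0,0,0.043]}]' 0.65
python3 - <<'E'
from h import *
s=ctrl.sense();im,d=ctrl.capture("wrist");W=cloud(d,"wrist",s)
r=rect(W,.4633,-.3321);print(r)
x,y=slot("tray",.042,0)
plan([("fC",*r[0],.007,r[1]),("up",*r[0],.16,r[1]),("tray2",x,y,.16,92.4)])
E
```

```text
clock: 7.48
ee_pos: [0.4629, -0.3315, 0.1557]
tool_rot: [[0.227, 0.974, -0.002], [0.974, -0.227, 0.002], [0.002, -0.002, -1.0]]
contact_force: [0.5, 0.1, 0.1]
opening: 0.647
grip_force: 0.0
(array([ 0.466 , -0.3334]), 77.2, (77, 34), 0.036)
fC off [-0.0024, 0.0044, 0.1986] rot [-0.0003, -0.0003, -0.0007] mm 148 deg 0
up off [0.0, 0.0, -0.204] rot [0.0, 0.0, 0.0] mm 153 deg 0
tray2 off [0.2271, 0.2013, 0.0] rot [0.0, 0.0, -0.0422] mm 227 deg 15
```

```bash
python3 -m crank '[{"offset":[-0.002,0.004,0.08],"delta_rot":[0,0,0]},{"offset":[-0.002,0.004,0.14],"delta_rot":[0,0,0]},{"offset":[-0.002,0.004,0.185],"delta_rot":[0,0,0]},{"offset":[-0.002,0.004,0.199],"delta_rot":[0,0,0]},{"offset":[-0.002,0.004,0.199],"delta_rot":[0,0,0]},{"offset":[-0.002,0.004,0.199],"delta_rot":[0,0,0]}]'
python3 -m crank '[{"offset":[0,0,0],"delta_rot":[0,0,0]},{"offset":[0,0,0],"delta_rot":[0,0,0]},{"offset":[0,0,0],"delta_rot":[0,0,0]},{"offset":[0,0,0],"delta_rot":[0,0,0]},{"offset":[0,0,-0.02],"delta_rot":[0,0,0]},{"offset":[0,0,-0.08],"delta_rot":[0,0,0]},{"offset":[0,0,-0.15],"delta_rot":[0,0,0]},{"offset":[0,0,-0.204],"delta_rot":[0,0,0]}]' 0
python3 -m crank '[{"offset":[0.05,0.05,0],"delta_rot":[0,0,0]},{"offset":[0.1,0.1,0],"delta_rot":[0,0,-0.02]},{"offset":[0.15,0.14,0],"delta_rot":[0,0,-0.042]},{"offset":[0.2,0.18,0],"delta_rot":[0,0,-0.042]},{"offset":[0.227,0.201,0],"delta_rot":[0,0,-0.042]},{"offset":[0.227,0.201,0],"delta_rot":[0,0,-0.042]},{"offset":[0.227,0.201,0],"delta_rot":[0,0,-0.042]}]'
python3 -m crank '[{"offset":[0,0,0.08],"delta_rot":[0,0,0]},{"offset":[0,0,0.14],"delta_rot":[0,0,0]},{"offset":[0,0,0.18],"delta_rot":[0,0,0]},{"offset":[0,0,0.195],"delta_rot":[0,0,0]},{"offset":[0,0,0.195],"delta_rot":[0,0,0]}]'
```

```text
clock: 8.28
ee_pos: [0.4671, -0.3351, 0.0093]
tool_rot: [[0.226, 0.974, 0.002], [0.974, -0.226, -0.002], [-0.002, 0.002, -1.0]]
contact_force: [0.2, -1.5, 0.0]
opening: 0.647
grip_force: 0.0
clock: 9.28
ee_pos: [0.4663, -0.3348, 0.1642]
tool_rot: [[0.227, 0.974, 0.002], [0.974, -0.227, -0.002], [-0.001, 0.002, -1.0]]
contact_force: [0.4, 0.0, -1.5]
opening: 0.362
grip_force: 65.0
clock: 10.15
ee_pos: [0.6507, -0.2032, 0.1612]
tool_rot: [[-0.035, 0.999, -0.0], [0.999, 0.035, -0.0], [-0.0, -0.0, -1.0]]
contact_force: [-0.5, 0.3, -0.6]
opening: 0.36
grip_force: 65.1
clock: 10.78
ee_pos: [0.651, -0.204, 0.0158]
tool_rot: [[-0.034, 0.999, 0.0], [0.999, 0.034, -0.001], [-0.001, 0.0, -1.0]]
contact_force: [-0.2, 0.1, -1.6]
opening: 0.359
grip_force: 65.1
```

```bash
python3 -m crank '[{"offset":[0,0,0],"delta_rot":[0,0,0]},{"offset":[0,0,0],"delta_rot":[0,0,0]},{"offset":[0,0,-0.02],"delta_rot":[0,0,0]},{"offset":[0,0,-0.08],"delta_rot":[0,0,0]},{"offset":[0,0,-0.15],"delta_rot":[0,0,0]},{"offset":[0,0,-0.195],"delta_rot":[0,0,0]},{"offset":[0,0,-0.195],"delta_rot":[0,0,0]}]' 0.5
python3 - <<'E'
from h import *
s=ctrl.sense()
look(["fB","cA","cB","pA","pB"])
im,d=ctrl.capture("wrist");W=cloud(d,"wrist",s);print("tray fuse",rect(W,*slot("tray",.042,0),.05,.02,.06))
plan([("pB",.4557,-.1964,.16,-53.7)])
E
```

```text
clock: 11.65
ee_pos: [0.6537, -0.2045, 0.1669]
tool_rot: [[-0.035, 0.999, 0.009], [0.999, 0.035, -0.005], [-0.005, 0.009, -1.0]]
contact_force: [-0.2, 0.4, -0.8]
opening: 0.5
grip_force: 0.0
fB (array([0.4837, 0.1799]), -85.9, (64, 33), 0.037)
cA (array([0.3672, 0.2611]), 35.6, (77, 31), 0.03)
cB (array([0.4636, 0.0775]), 7.9, (82, 30), 0.03)
pA None
pB None
tray fuse (array([ 0.6539, -0.2036]), -88.3, (77, 34), 0.044)
pB off [0.0183, -0.2605, 0.0022] rot [0.0002, 0.0003, -0.0953] mm 195 deg 34
```

```bash
python3 -m crank '[{"offset":[0.005,-0.07,0],"delta_rot":[0,0,-0.025]},{"offset":[0.01,-0.14,0],"delta_rot":[0,0,-0.05]},{"offset":[0.018,-0.2,0],"delta_rot":[0,0,-0.075]},{"offset":[0.018,-0.26,0],"delta_rot":[0,0,-0.095]},{"offset":[0.018,-0.26,0],"delta_rot":[0,0,-0.095]},{"offset":[0.018,-0.26,0],"delta_rot":[0,0,-0.095]},{"offset":[0.018,-0.26,0],"delta_rot":[0,0,-0.095]}]' 0.8
python3 - <<'E'
from h import *
s=ctrl.sense();im,d=ctrl.capture("wrist");W=cloud(d,"wrist",s)
r=rect(W,.4557,-.1964);print(r,rect(W,.363,-.251))
x,y=slot("bin",-.038,0)
plan([("pB",*r[0],.006,r[1]),("up",*r[0],.16,r[1]),("bin1",x,y,.16,98.3)])
E
```

```text
clock: 12.62
ee_pos: [0.457, -0.1965, 0.1605]
tool_rot: [[-0.591, 0.807, 0.0], [0.807, 0.591, 0.0], [-0.0, 0.0, -1.0]]
contact_force: [0.2, 0.0, -0.4]
opening: 0.798
grip_force: 0.0
(array([ 0.4572, -0.1997]), -53.3, (92, 44), 0.031) (array([ 0.3616, -0.2547]), -20.1, (92, 45), 0.031)
pB off [-0.0038, -0.0023, 0.206] rot [0.0, -0.0, -0.0013] mm 154 deg 0
up off [0.0, 0.0, -0.2053] rot [0.0, -0.0, 0.0] mm 154 deg 0
bin1 off [0.0942, 0.2768, 0.0] rot [-0.0, -0.0, 0.0789] mm 219 deg 28
```

```bash
python3 -m crank '[{"offset":[-0.004,-0.002,0.08],"delta_rot":[0,0,0]},{"offset":[-0.004,-0.002,0.14],"delta_rot":[0,0,0]},{"offset":[-0.004,-0.002,0.19],"delta_rot":[0,0,0]},{"offset":[-0.004,-0.002,0.206],"delta_rot":[0,0,0]},{"offset":[-0.004,-0.002,0.206],"delta_rot":[0,0,0]},{"offset":[-0.004,-0.002,0.206],"delta_rot":[0,0,0]}]'
python3 -m crank '[{"offset":[0,0,0],"delta_rot":[0,0,0]},{"offset":[0,0,0],"delta_rot":[0,0,0]},{"offset":[0,0,0],"delta_rot":[0,0,0]},{"offset":[0,0,0],"delta_rot":[0,0,0]},{"offset":[0,0,-0.02],"delta_rot":[0,0,0]},{"offset":[0,0,-0.08],"delta_rot":[0,0,0]},{"offset":[0,0,-0.15],"delta_rot":[0,0,0]},{"offset":[0,0,-0.205],"delta_rot":[0,0,0]}]' 0
python3 -m crank '[{"offset":[0.02,0.06,0],"delta_rot":[0,0,0]},{"offset":[0.04,0.12,0],"delta_rot":[0,0,0.02]},{"offset":[0.06,0.18,0],"delta_rot":[0,0,0.04]},{"offset":[0.08,0.24,0],"delta_rot":[0,0,0.06]},{"offset":[0.094,0.277,0],"delta_rot":[0,0,0.079]},{"offset":[0.094,0.277,0],"delta_rot":[0,0,0.079]},{"offset":[0.094,0.277,0],"delta_rot":[0,0,0.079]}]'
python3 -m crank '[{"offset":[0,0,0.08],"delta_rot":[0,0,0]},{"offset":[0,0,0.13],"delta_rot":[0,0,0]},{"offset":[0,0,0.16],"delta_rot":[0,0,0]},{"offset":[0,0,0.17],"delta_rot":[0,0,0]},{"offset":[0,0,0.17],"delta_rot":[0,0,0]}]'
```

```text
clock: 13.42
ee_pos: [0.4578, -0.2003, 0.0076]
tool_rot: [[-0.591, 0.807, 0.002], [0.807, 0.591, -0.002], [-0.003, 0.001, -1.0]]
contact_force: [0.3, -0.1, 0.3]
opening: 0.797
grip_force: 0.0
clock: 14.42
ee_pos: [0.4567, -0.1997, 0.1633]
tool_rot: [[-0.591, 0.807, 0.002], [0.807, 0.591, -0.001], [-0.002, 0.001, -1.0]]
contact_force: [0.0, -0.9, -2.0]
opening: 0.502
grip_force: 61.3
clock: 15.3
ee_pos: [0.5819, -0.0202, 0.1605]
tool_rot: [[-0.137, 0.991, -0.0], [0.991, 0.137, -0.001], [-0.0, -0.0, -1.0]]
contact_force: [-0.5, -0.0, -1.4]
opening: 0.502
grip_force: 61.4
clock: 15.92
ee_pos: [0.5824, -0.0207, 0.0329]
tool_rot: [[-0.135, 0.991, -0.0], [0.991, 0.135, -0.0], [-0.0, -0.0, -1.0]]
contact_force: [1.1, -0.3, -1.2]
opening: 0.505
grip_force: 61.4
```

Release, then go over plate A.

```bash
python3 -m crank '[{"offset":[0,0,0],"delta_rot":[0,0,0]},{"offset":[0,0,0],"delta_rot":[0,0,0]},{"offset":[0,0,-0.02],"delta_rot":[0,0,0]},{"offset":[0,0,-0.08],"delta_rot":[0,0,0]},{"offset":[0,0,-0.15],"delta_rot":[0,0,0]},{"offset":[0,0,-0.17],"delta_rot":[0,0,0]},{"offset":[0,0,-0.17],"delta_rot":[0,0,0]}]' 0.62
python3 - <<'E'
from h import *
s=ctrl.sense()
im,d=ctrl.capture("wrist");save(im,"w2.png");W=cloud(d,"wrist",s);print("bin plate",rect(W,*slot("bin",-.038,0),.05,.03,.08))
plan([("pA",.3616,-.2547,.16,-20.1)])
E
```

```text
clock: 16.8
ee_pos: [0.5833, -0.0199, 0.162]
tool_rot: [[-0.136, 0.991, 0.004], [0.991, 0.136, -0.001], [-0.001, 0.003, -1.0]]
contact_force: [0.3, -0.5, -1.0]
opening: 0.622
grip_force: 0.0
bin plate (array([ 0.581 , -0.0201]), -81.5, (92, 46), 0.051)
pA off [-0.2705, -0.3339, 0.0002] rot [0.0, 0.0, -0.1725] mm 322 deg 62
```

View pics/w2.png

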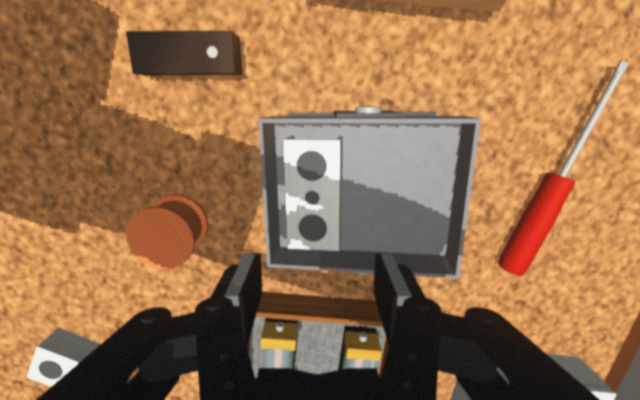

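The wrist view shows plate B flat at the low end of the bin (312,195) with the right half free. Both fuses are in the tray at (280,345) and (362,350).

```bash
python3 -m crank '[{"offset":[-0.05,-0.06,0],"delta_rot":[0,0,-0.025]},{"offset":[-0.1,-0.12,0],"delta_rot":[0,0,-0.05]},{"offset":[-0.15,-0.18,0],"delta_rot":[0,0,-0.08]},{"offset":[-0.2,-0.24,0],"delta_rot":[0,0,-0.11]},{"offset":[-0.24,-0.3,0],"delta_rot":[0,0,-0.14]},{"offset":[-0.27,-0.334,0],"delta_rot":[0,0,-0.172]},{"offset":[-0.27,-0.334,0],"delta_rot":[0,0,-0.172]},{"offset":[-0.27,-0.334,0],"delta_rot":[0,0,-0.172]}]' 0.8
python3 - <<'E'
from h import *
s=ctrl.sense();im,d=ctrl.capture("wrist");W=cloud(d,"wrist",s)
r=rect(W,.3616,-.2547);print(r)
x,y=slot("bin",.033,0)
plan([("pA",*r[0],.006,r[1]),("up",*r[0],.16,r[1]),("bin2",x,y,.16,98.3)])
E
```

```text
clock: 17.85
ee_pos: [0.3605, -0.254, 0.1585]
tool_rot: [[-0.937, 0.349, -0.002], [0.349, 0.937, 0.003], [0.003, 0.002, -1.0]]
contact_force: [-0.5, 0.2, -0.2]
opening: 0.794
grip_force: 0.0
(array([ 0.3614, -0.2551]), -20.1, (92, 44), 0.031)
pA off [-0.0016, -0.0018, 0.2036] rot [0.0003, -0.0004, -0.001] mm 152 deg 0
up off [0.0, 0.0, -0.2053] rot [0.0, 0.0, 0.0] mm 154 deg 0
bin2 off [-0.2505, 0.4415, 0.0] rot [0.0, -0.0, 0.1711] mm 380 deg 61
```

```bash
python3 -m crank '[{"offset":[-0.001,-0.001,0.08],"delta_rot":[0,0,0]},{"offset":[-0.001,-0.001,0.14],"delta_rot":[0,0,0]},{"offset":[-0.001,-0.001,0.19],"delta_rot":[0,0,0]},{"offset":[-0.001,-0.001,0.204],"delta_rot":[0,0,0]},{"offset":[-0.001,-0.001,0.204],"delta_rot":[0,0,0]},{"offset":[-0.001,-0.001,0.204],"delta_rot":[0,0,0]}]'
python3 -m crank '[{"offset":[0,0,0],"delta_rot":[0,0,0]},{"offset":[0,0,0],"delta_rot":[0,0,0]},{"offset":[0,0,0],"delta_rot":[0,0,0]},{"offset":[0,0,0],"delta_rot":[0,0,0]},{"offset":[0,0,-0.02],"delta_rot":[0,0,0]},{"offset":[0,0,-0.08],"delta_rot":[0,0,0]},{"offset":[0,0,-0.15],"delta_rot":[0,0,0]},{"offset":[0,0,-0.205],"delta_rot":[0,0,0]}]' 0
python3 -m crank '[{"offset":[-0.04,0.07,0],"delta_rot":[0,0,0.02]},{"offset":[-0.08,0.14,0],"delta_rot":[0,0,0.05]},{"offset":[-0.12,0.21,0],"delta_rot":[0,0,0.075]},{"offset":[-0.16,0.28,0],"delta_rot":[0,0,0.1]},{"offset":[-0.2,0.35,0],"delta_rot":[0,0,0.125]},{"offset":[-0.23,0.41,0],"delta_rot":[0,0,0.15]},{"offset":[-0.25,0.441,0],"delta_rot":[0,0,0.171]},{"offset":[-0.25,0.441,0],"delta_rot":[0,0,0.171]}]'
python3 - <<'E'
from h import *
x,y=slot("bin",.033,0);plan([("bin2",x,y,.04,98.3)])
E
```

```text
clock: 18.65
ee_pos: [0.3631, -0.2561, 0.0082]
tool_rot: [[-0.938, 0.347, 0.002], [0.347, 0.938, -0.002], [-0.002, -0.001, -1.0]]
contact_force: [0.2, -0.3, 0.3]
opening: 0.799
grip_force: 0.0
clock: 19.65
ee_pos: [0.3623, -0.2557, 0.1634]
tool_rot: [[-0.938, 0.347, 0.002], [0.347, 0.938, -0.002], [-0.002, -0.001, -1.0]]
contact_force: [0.8, -0.8, -1.4]
opening: 0.503
grip_force: 61.4
clock: 20.65
ee_pos: [0.6537, -0.0085, 0.1606]
tool_rot: [[-0.144, 0.99, 0.0], [0.99, 0.144, 0.0], [0.0, 0.0, -1.0]]
contact_force: [0.6, -0.3, -1.3]
opening: 0.5
grip_force: 61.5
bin2 off [0.0, -0.0028, 0.1608] rot [0.0001, -0.0, -0.0] mm 120 deg 0
```

```bash
python3 -m crank '[{"offset":[0,-0.003,0.08],"delta_rot":[0,0,0]},{"offset":[0,-0.003,0.13],"delta_rot":[0,0,0]},{"offset":[0,-0.003,0.15],"delta_rot":[0,0,0]},{"offset":[0,-0.003,0.16],"delta_rot":[0,0,0]},{"offset":[0,-0.003,0.16],"delta_rot":[0,0,0]}]'
python3 -m crank '[{"offset":[0,0,0],"delta_rot":[0,0,0]},{"offset":[0,0,0],"delta_rot":[0,0,0]},{"offset":[0,0,-0.02],"delta_rot":[0,0,0]},{"offset":[0,0,-0.08],"delta_rot":[0,0,0]},{"offset":[0,0,-0.15],"delta_rot":[0,0,0]},{"offset":[0,0,-0.16],"delta_rot":[0,0,0]},{"offset":[0,0,-0.16],"delta_rot":[0,0,0]}]' 0.62
python3 - <<'E'
from h import *
s=ctrl.sense()
im,d=ctrl.capture("wrist");W=cloud(d,"wrist",s)
for dx in(-.038,.033):print("bin plate",rect(W,*slot("bin",dx,0),.05,.03,.08))
print("cB",rect(W,.4636,.0775))
look(["fB","cA","cB","fA"],"t2.png")
plan([("cB",.4636,.0775,.16,7.9)])
E
```

```text
clock: 21.28
ee_pos: [0.6512, -0.011, 0.0419]
tool_rot: [[-0.142, 0.99, 0.002], [0.99, 0.142, -0.0], [-0.001, 0.002, -1.0]]
contact_force: [-0.3, 0.1, -1.5]
opening: 0.499
grip_force: 61.6
clock: 22.15
ee_pos: [0.651, -0.0105, 0.1625]
tool_rot: [[-0.142, 0.99, 0.003], [0.99, 0.142, -0.0], [-0.001, 0.003, -1.0]]
contact_force: [-0.7, 1.0, 0.3]
opening: 0.624
grip_force: 0.0
bin plate (array([ 0.5812, -0.0204]), -81.8, (93, 47), 0.051)
bin plate (array([ 0.6615, -0.007 ]), -81.9, (95, 72), 0.061)
cB (array([0.4656, 0.0745]), 8.2, (82, 30), 0.028)
fA (array([0.3967, 0.2816]), -53.1, (28, 4), 0.029)
fB (array([0.4832, 0.196 ]), 7.3, (34, 32), 0.038)
cA (array([0.3657, 0.26  ]), 33.9, (81, 31), 0.031)
cB None
cB off [0.1512, -0.2289, 0.0003] rot [-0.0002, -0.0003, -0.2493] mm 205 deg 89
```

View pics/t2.png

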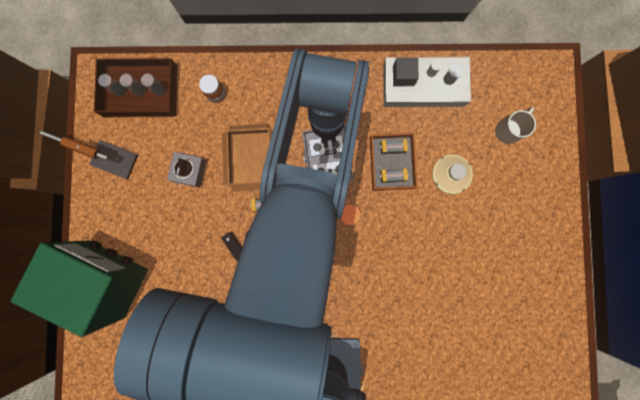

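The top view shows two fuses in the tray (395,145 and 395,175) and two plates in the bin. The arm hides clip B, and fuse B shows only an end near (257,205), so it may have been knocked. Now clip B.

```bash
python3 -m crank '[{"offset":[0.03,-0.04,0],"delta_rot":[0,0,-0.025]},{"offset":[0.06,-0.08,0],"delta_rot":[0,0,-0.05]},{"offset":[0.09,-0.12,0],"delta_rot":[0,0,-0.08]},{"offset":[0.12,-0.16,0],"delta_rot":[0,0,-0.11]},{"offset":[0.14,-0.2,0],"delta_rot":[0,0,-0.14]},{"offset":[0.151,-0.229,0],"delta_rot":[0,0,-0.17]},{"offset":[0.151,-0.229,0],"delta_rot":[0,0,-0.2]},{"offset":[0.151,-0.229,0],"delta_rot":[0,0,-0.225]}]' 0.65
python3 -m crank '[{"offset":[0,0,0],"delta_rot":[0,0,-0.025]},{"offset":[0,0,0],"delta_rot":[0,0,-0.025]},{"offset":[0,0,0],"delta_rot":[0,0,-0.025]}]'
python3 - <<'E'
from h import *
s=ctrl.sense();im,d=ctrl.capture("wrist");W=cloud(d,"wrist",s)
r=rect(W,.4636,.0775);print(r,"fB",rect(W,.47,.19))
x,y=slot("carton",0,-.025)
plan([("cB",*r[0],.005,r[1]),("up",*r[0],.16,r[1]),("c1",x,y,.16,2.5)])
E
```

```text
clock: 23.25
ee_pos: [0.463, 0.0775, 0.1594]
tool_rot: [[-1.0, 0.009, -0.003], [0.009, 1.0, 0.0], [0.003, 0.0, -1.0]]
contact_force: [-0.2, -0.4, -0.3]
opening: 0.65
grip_force: 0.0
clock: 23.62
ee_pos: [0.4639, 0.0772, 0.16]
tool_rot: [[-0.99, -0.139, -0.002], [-0.139, 0.99, 0.0], [0.002, 0.0, -1.0]]
contact_force: [-0.3, -0.3, -0.3]
opening: 0.65
grip_force: 0.0
(array([0.4641, 0.0738]), 8.5, (82, 30), 0.028) fB (array([0.4851, 0.1648]), -86.4, (77, 35), 0.036)
cB off [0.0003, -0.0046, 0.207] rot [0.0, -0.0002, -0.0014] mm 155 deg 0
up off [-0.0, 0.0, -0.2067] rot [0.0, 0.0, 0.0] mm 155 deg 0
c1 off [-0.23, 0.123, 0.0] rot [0.0, -0.0, 0.0167] mm 195 deg 6
```

Fuse B has been knocked to (.485,.165). I use a narrower opening for clip B to clear it.

```bash
python3 -m crank '[{"offset":[0,-0.004,0.08],"delta_rot":[0,0,0]},{"offset":[0,-0.004,0.14],"delta_rot":[0,0,0]},{"offset":[0,-0.004,0.19],"delta_rot":[0,0,0]},{"offset":[0,-0.004,0.207],"delta_rot":[0,0,0]},{"offset":[0,-0.004,0.207],"delta_rot":[0,0,0]},{"offset":[0,-0.004,0.207],"delta_rot":[0,0,0]}]' 0.55
python3 -m crank '[{"offset":[0,0,0],"delta_rot":[0,0,0]},{"offset":[0,0,0],"delta_rot":[0,0,0]},{"offset":[0,0,0],"delta_rot":[0,0,0]},{"offset":[0,0,0],"delta_rot":[0,0,0]},{"offset":[0,0,-0.02],"delta_rot":[0,0,0]},{"offset":[0,0,-0.08],"delta_rot":[0,0,0]},{"offset":[0,0,-0.15],"delta_rot":[0,0,0]},{"offset":[0,0,-0.207],"delta_rot":[0,0,0]}]' 0
python3 -m crank '[{"offset":[-0.06,0.03,0],"delta_rot":[0,0,0]},{"offset":[-0.12,0.06,0],"delta_rot":[0,0,0.01]},{"offset":[-0.18,0.1,0],"delta_rot":[0,0,0.017]},{"offset":[-0.23,0.123,0],"delta_rot":[0,0,0.017]},{"offset":[-0.23,0.123,0],"delta_rot":[0,0,0.017]},{"offset":[-0.23,0.123,0],"delta_rot":[0,0,0.017]}]'
python3 - <<'E'
from h import *
x,y=slot("carton",0,-.025);plan([("c1",x,y,.012,2.5)])
E
```

```text
clock: 24.42
ee_pos: [0.4661, 0.0742, 0.0068]
tool_rot: [[-0.99, -0.142, 0.003], [-0.142, 0.99, -0.0], [-0.003, -0.001, -1.0]]
contact_force: [0.7, 0.0, -0.3]
opening: 0.55
grip_force: 0.0
clock: 25.42
ee_pos: [0.4653, 0.0743, 0.1638]
tool_rot: [[-0.99, -0.142, 0.003], [-0.142, 0.99, -0.0], [-0.003, -0.001, -1.0]]
contact_force: [0.6, 0.2, -0.2]
opening: 0.335
grip_force: 59.3
clock: 26.18
ee_pos: [0.6218, 0.1898, 0.1609]
tool_rot: [[-0.999, -0.036, -0.001], [-0.036, 0.999, -0.0], [0.001, -0.0, -1.0]]
contact_force: [0.6, 0.7, -0.5]
opening: 0.334
grip_force: 59.4
c1 off [0.0007, 0.001, 0.1986] rot [-0.0001, -0.0001, -0.0012] mm 148 deg 0
```

```bash
python3 -m crank '[{"offset":[0,0.001,0.08],"delta_rot":[0,0,0]},{"offset":[0,0.001,0.14],"delta_rot":[0,0,0]},{"offset":[0,0.001,0.18],"delta_rot":[0,0,0]},{"offset":[0,0.001,0.198],"delta_rot":[0,0,0]},{"offset":[0,0.001,0.198],"delta_rot":[0,0,0]}]'
python3 -m crank '[{"offset":[0,0,0],"delta_rot":[0,0,0]},{"offset":[0,0,0],"delta_rot":[0,0,0]},{"offset":[0,0,-0.02],"delta_rot":[0,0,0]},{"offset":[0,0,-0.08],"delta_rot":[0,0,0]},{"offset":[0,0,-0.15],"delta_rot":[0,0,0]},{"offset":[0,0,-0.198],"delta_rot":[0,0,0]},{"offset":[0,0,-0.198],"delta_rot":[0,0,0]}]' 0.46
python3 - <<'E'
from h import *
s=ctrl.sense()
im,d=ctrl.capture("wrist");W=cloud(d,"wrist",s)
print("carton clip",rect(W,*slot("carton",0,-.025),.05,.018,.08))
print("fB",rect(W,.485,.165))
plan([("cA",.3648,.2597,.16,34.3)])
E
```

```text
clock: 26.8
ee_pos: [0.6223, 0.1903, 0.0131]
tool_rot: [[-0.999, -0.035, 0.0], [-0.035, 0.999, -0.0], [-0.0, -0.0, -1.0]]
contact_force: [0.1, 0.3, -0.2]
opening: 0.337
grip_force: 59.5
clock: 27.68
ee_pos: [0.625, 0.1913, 0.1665]
tool_rot: [[-0.999, -0.036, 0.009], [-0.036, 0.999, 0.001], [-0.009, 0.001, -1.0]]
contact_force: [0.7, 0.3, 0.2]
opening: 0.461
grip_force: 0.0
carton clip (array([0.6215, 0.1891]), 2.0, (82, 30), 0.032)
fB (array([0.4923, 0.1681]), -86.5, (82, 20), 0.036)
cA off [0.3416, 0.1038, 0.0034] rot [-0.0002, 0.0008, -0.0896] mm 267 deg 32
```

```bash
python3 -m crank '[{"offset":[0.06,0.02,0],"delta_rot":[0,0,-0.02]},{"offset":[0.13,0.04,0],"delta_rot":[0,0,-0.04]},{"offset":[0.2,0.06,0],"delta_rot":[0,0,-0.06]},{"offset":[0.27,0.08,0],"delta_rot":[0,0,-0.08]},{"offset":[0.341,0.104,0],"delta_rot":[0,0,-0.09]},{"offset":[0.341,0.104,0],"delta_rot":[0,0,-0.09]},{"offset":[0.341,0.104,0],"delta_rot":[0,0,-0.09]}]' 0.65
python3 - <<'E'
from h import *
s=ctrl.sense();im,d=ctrl.capture("wrist");W=cloud(d,"wrist",s)
r=rect(W,.3648,.2597);print(r)
x,y=slot("carton",0,.025)
plan([("cA",*r[0],.005,r[1]),("up",*r[0],.16,r[1]),("c2",x,y,.16,2.5)])
E
```

```text
clock: 28.6
ee_pos: [0.3644, 0.2597, 0.1606]
tool_rot: [[-0.825, -0.566, 0.0], [-0.566, 0.825, -0.0], [-0.0, -0.0, -1.0]]
contact_force: [0.1, -0.6, 0.2]
opening: 0.653
grip_force: 0.0
(array([0.3652, 0.2559]), 35.0, (82, 30), 0.028)
cA off [0.0027, -0.0041, 0.2076] rot [-0.0001, 0.0, -0.0017] mm 155 deg 0
up off [-0.0, 0.0, -0.2067] rot [0.0, 0.0, 0.0] mm 155 deg 0
c2 off [-0.2653, -0.2109, -0.0] rot [-0.0, -0.0, 0.0903] mm 254 deg 32
```

```bash
python3 -m crank '[{"offset":[0.002,-0.004,0.08],"delta_rot":[0,0,0]},{"offset":[0.002,-0.004,0.14],"delta_rot":[0,0,0]},{"offset":[0.002,-0.004,0.19],"delta_rot":[0,0,0]},{"offset":[0.002,-0.004,0.207],"delta_rot":[0,0,0]},{"offset":[0.002,-0.004,0.207],"delta_rot":[0,0,0]},{"offset":[0.002,-0.004,0.207],"delta_rot":[0,0,0]}]'
python3 -m crank '[{"offset":[0,0,0],"delta_rot":[0,0,0]},{"offset":[0,0,0],"delta_rot":[0,0,0]},{"offset":[0,0,0],"delta_rot":[0,0,0]},{"offset":[0,0,0],"delta_rot":[0,0,0]},{"offset":[0,0,-0.02],"delta_rot":[0,0,0]},{"offset":[0,0,-0.08],"delta_rot":[0,0,0]},{"offset":[0,0,-0.15],"delta_rot":[0,0,0]},{"offset":[0,0,-0.207],"delta_rot":[0,0,0]}]' 0
python3 -m crank '[{"offset":[-0.06,-0.05,0],"delta_rot":[0,0,0.02]},{"offset":[-0.12,-0.1,0],"delta_rot":[0,0,0.04]},{"offset":[-0.17,-0.14,0],"delta_rot":[0,0,0.06]},{"offset":[-0.22,-0.18,0],"delta_rot":[0,0,0.08]},{"offset":[-0.265,-0.211,0],"delta_rot":[0,0,0.091]},{"offset":[-0.265,-0.211,0],"delta_rot":[0,0,0.091]},{"offset":[-0.265,-0.211,0],"delta_rot":[0,0,0.091]}]'
python3 - <<'E'
from h import *
x,y=slot("carton",0,.025);plan([("c2",x,y,.012,2.5)])
E
```

```text
clock: 29.4
ee_pos: [0.366, 0.2567, 0.0066]
tool_rot: [[-0.825, -0.565, 0.002], [-0.565, 0.825, 0.001], [-0.002, -0.001, -1.0]]
contact_force: [-0.6, -0.7, -0.3]
opening: 0.651
grip_force: 0.0
clock: 30.4
ee_pos: [0.3648, 0.2565, 0.1635]
tool_rot: [[-0.825, -0.566, 0.002], [-0.566, 0.825, 0.001], [-0.003, -0.001, -1.0]]
contact_force: [0.9, -0.0, -0.1]
opening: 0.334
grip_force: 59.4
clock: 31.28
ee_pos: [0.6171, 0.2382, 0.1607]
tool_rot: [[-1.0, -0.03, -0.001], [-0.03, 1.0, -0.0], [0.001, -0.0, -1.0]]
contact_force: [-0.2, -0.0, -0.7]
opening: 0.34
grip_force: 59.4
c2 off [-0.0028, 0.003, 0.1983] rot [-0.0, -0.0002, -0.0022] mm 148 deg 0
```

```bash
python3 -m crank '[{"offset":[-0.003,0.003,0.08],"delta_rot":[0,0,-0.002]},{"offset":[-0.003,0.003,0.14],"delta_rot":[0,0,-0.002]},{"offset":[-0.003,0.003,0.18],"delta_rot":[0,0,-0.002]},{"offset":[-0.003,0.003,0.198],"delta_rot":[0,0,-0.002]},{"offset":[-0.003,0.003,0.198],"delta_rot":[0,0,-0.002]}]'
python3 -m crank '[{"offset":[0,0,0],"delta_rot":[0,0,0]},{"offset":[0,0,0],"delta_rot":[0,0,0]},{"offset":[0,0,-0.02],"delta_rot":[0,0,0]},{"offset":[0,0,-0.08],"delta_rot":[0,0,0]},{"offset":[0,0,-0.15],"delta_rot":[0,0,0]},{"offset":[0,0,-0.198],"delta_rot":[0,0,0]},{"offset":[0,0,-0.198],"delta_rot":[0,0,0]}]' 0.46
python3 - <<'E'
from h import *
s=ctrl.sense()
im,d=ctrl.capture("wrist");save(im,"w3.png");W=cloud(d,"wrist",s)
for dy in(-.025,.025):print("carton clip",rect(W,*slot("carton",0,dy),.05,.018,.08))
print("fB",rect(W,.485,.165))
plan([("fB",.4851,.1648,.16,-86.4)])
E
```

```text
clock: 31.9
ee_pos: [0.6197, 0.2409, 0.0131]
tool_rot: [[-0.999, -0.043, 0.0], [-0.043, 0.999, 0.0], [-0.0, 0.0, -1.0]]
contact_force: [0.5, 0.1, 0.5]
opening: 0.333
grip_force: 59.6
clock: 32.78
ee_pos: [0.6227, 0.2413, 0.1669]
tool_rot: [[-0.999, -0.042, 0.01], [-0.042, 0.999, 0.002], [-0.01, 0.002, -1.0]]
contact_force: [0.2, 0.5, -0.2]
opening: 0.462
grip_force: 0.0
carton clip (array([0.6216, 0.188 ]), 2.3, (82, 30), 0.032)
carton clip (array([0.62  , 0.2397]), 3.0, (82, 30), 0.033)
fB (array([0.4924, 0.1684]), -84.6, (82, 23), 0.036)
fB off [0.1857, -0.0938, 0.0043] rot [0.0008, 0.0006, 0.2467] mm 156 deg 88
```

View pics/w3.png

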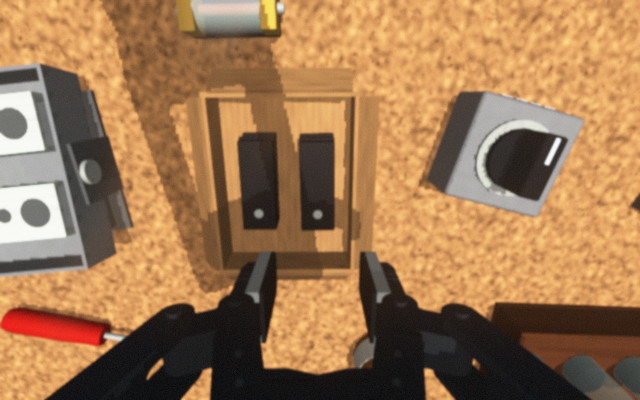

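Both clips lie in the carton at (258,180) and (317,180), and fuse B is at (228,15). Now fuse B.

```bash
python3 -m crank '[{"offset":[0.05,-0.02,0],"delta_rot":[0,0,0.025]},{"offset":[0.1,-0.05,0],"delta_rot":[0,0,0.05]},{"offset":[0.15,-0.07,0],"delta_rot":[0,0,0.08]},{"offset":[0.186,-0.094,0],"delta_rot":[0,0,0.11]},{"offset":[0.186,-0.094,0],"delta_rot":[0,0,0.14]},{"offset":[0.186,-0.094,0],"delta_rot":[0,0,0.17]},{"offset":[0.186,-0.094,0],"delta_rot":[0,0,0.2]},{"offset":[0.186,-0.094,0],"delta_rot":[0,0,0.225]}]' 0.65
python3 -m crank '[{"offset":[0,0,0],"delta_rot":[0,0,0.022]},{"offset":[0,0,0],"delta_rot":[0,0,0.022]},{"offset":[0,0,0],"delta_rot":[0,0,0.022]}]'
python3 - <<'E'
from h import *
s=ctrl.sense();im,d=ctrl.capture("wrist");W=cloud(d,"wrist",s)
r=rect(W,.4851,.1648);print(r)
x,y=slot("tray",.0015,0)
plan([("fB",*r[0],.007,r[1]),("up",*r[0],.16,r[1]),("t3",x,y,.16,92.4)])
E
```

```text
clock: 33.83
ee_pos: [0.4827, 0.1642, 0.1598]
tool_rot: [[-0.192, 0.981, -0.002], [0.981, 0.192, -0.0], [0.0, -0.002, -1.0]]
contact_force: [-0.6, 0.6, -0.7]
opening: 0.648
grip_force: 0.0
clock: 34.2
ee_pos: [0.4833, 0.1642, 0.1603]
tool_rot: [[-0.063, 0.998, -0.001], [0.998, 0.063, -0.0], [-0.0, -0.001, -1.0]]
contact_force: [-0.4, 0.2, 0.2]
opening: 0.647
grip_force: 0.0
(array([0.4859, 0.1678]), -86.5, (82, 34), 0.036)
fB off [0.0046, 0.0038, 0.2046] rot [-0.0001, 0.0, 0.0003] mm 153 deg 0
up off [0.0, 0.0, -0.204] rot [0.0, 0.0, 0.0] mm 153 deg 0
t3 off [-0.5029, 0.1357, 0.0] rot [0.0, -0.0, 0.0031] mm 390 deg 1
```

```bash
python3 -m crank '[{"offset":[0.004,0.003,0.08],"delta_rot":[0,0,0]},{"offset":[0.004,0.003,0.14],"delta_rot":[0,0,0]},{"offset":[0.004,0.003,0.19],"delta_rot":[0,0,0]},{"offset":[0.004,0.003,0.205],"delta_rot":[0,0,0]},{"offset":[0.004,0.003,0.205],"delta_rot":[0,0,0]},{"offset":[0.004,0.003,0.205],"delta_rot":[0,0,0]}]'
python3 -m crank '[{"offset":[0,0,0],"delta_rot":[0,0,0]},{"offset":[0,0,0],"delta_rot":[0,0,0]},{"offset":[0,0,0],"delta_rot":[0,0,0]},{"offset":[0,0,0],"delta_rot":[0,0,0]},{"offset":[0,0,-0.02],"delta_rot":[0,0,0]},{"offset":[0,0,-0.08],"delta_rot":[0,0,0]},{"offset":[0,0,-0.15],"delta_rot":[0,0,0]},{"offset":[0,0,-0.204],"delta_rot":[0,0,0]}]' 0
python3 -m crank '[{"offset":[-0.07,0.02,0],"delta_rot":[0,0,0]},{"offset":[-0.14,0.04,0],"delta_rot":[0,0,0.003]},{"offset":[-0.21,0.06,0],"delta_rot":[0,0,0.003]},{"offset":[-0.28,0.08,0],"delta_rot":[0,0,0.003]},{"offset":[-0.35,0.1,0],"delta_rot":[0,0,0.003]},{"offset":[-0.42,0.12,0],"delta_rot":[0,0,0.003]},{"offset":[-0.503,0.136,0],"delta_rot":[0,0,0.003]},{"offset":[-0.503,0.136,0],"delta_rot":[0,0,0.003]}]'
python3 - <<'E'
from h import *
s=ctrl.sense();im,d=ctrl.capture("wrist");W=cloud(d,"wrist",s)
for dx in(-.042,.042):print("tray fuse",rect(W,*slot("tray",dx,0),.05,.025,.06))
x,y=slot("tray",.0015,0);plan([("t3",x,y,.04,92.4)])
E
```

```text
clock: 35.0
ee_pos: [0.4872, 0.1676, 0.0085]
tool_rot: [[-0.061, 0.998, 0.003], [0.998, 0.061, 0.0], [0.0, 0.003, -1.0]]
contact_force: [-0.6, -0.2, 1.1]
opening: 0.646
grip_force: 0.0
clock: 36.0
ee_pos: [0.4861, 0.1675, 0.1633]
tool_rot: [[-0.061, 0.998, 0.003], [0.998, 0.061, 0.0], [0.0, 0.003, -1.0]]
contact_force: [-0.5, -0.3, -0.6]
opening: 0.36
grip_force: 59.7
clock: 37.0
ee_pos: [0.6109, -0.2079, 0.1605]
tool_rot: [[-0.037, 0.999, 0.001], [0.999, 0.037, -0.002], [-0.002, 0.001, -1.0]]
contact_force: [-0.5, 0.4, -1.3]
opening: 0.362
grip_force: 59.7
tray fuse (array([ 0.5672, -0.2044]), -88.4, (82, 34), 0.041)
tray fuse (array([ 0.6519, -0.2027]), -87.9, (77, 34), 0.041)
t3 off [0.0037, 0.0004, 0.1604] rot [-0.0, 0.0, -0.0006] mm 120 deg 0
```

```bash
python3 -m crank '[{"offset":[0.004,-0.002,0.08],"delta_rot":[0,0,0]},{"offset":[0.004,-0.002,0.13],"delta_rot":[0,0,0]},{"offset":[0.004,-0.002,0.153],"delta_rot":[0,0,0]},{"offset":[0.004,-0.002,0.153],"delta_rot":[0,0,0]},{"offset":[0.004,-0.002,0.153],"delta_rot":[0,0,0]}]'
python3 -m crank '[{"offset":[0,0,0],"delta_rot":[0,0,0]},{"offset":[0,0,0],"delta_rot":[0,0,0]},{"offset":[0,0,-0.02],"delta_rot":[0,0,0]},{"offset":[0,0,-0.08],"delta_rot":[0,0,0]},{"offset":[0,0,-0.15],"delta_rot":[0,0,0]},{"offset":[0,0,-0.153],"delta_rot":[0,0,0]},{"offset":[0,0,-0.153],"delta_rot":[0,0,0]}]' 0.52
python3 - <<'E'
from h import *
s=ctrl.sense();im,d=ctrl.capture("wrist");save(im,"w4.png");W=cloud(d,"wrist",s)
for dx in(-.042,0,.042):print("tray fuse",rect(W,*slot("tray",dx,0),.05,.025,.09))
a=np.radians(-10.6)
plan([("knob",.585,.3957,.16,-11.5)])
E
```

```text
clock: 37.67
ee_pos: [0.6102, -0.2003, 0.0474]
tool_rot: [[-0.042, 0.999, 0.003], [0.999, 0.042, -0.001], [-0.002, 0.003, -1.0]]
contact_force: [0.1, 0.1, 0.0]
opening: 0.363
grip_force: 59.7
clock: 38.55
ee_pos: [0.6089, -0.2001, 0.161]
tool_rot: [[-0.042, 0.999, 0.001], [0.999, 0.042, -0.001], [-0.001, 0.001, -1.0]]
contact_force: [-0.2, 0.8, -1.3]
opening: 0.52
grip_force: 0.0
tray fuse (array([ 0.568 , -0.2043]), -86.7, (82, 34), 0.041)
tray fuse (array([ 0.6107, -0.1974]), -87.4, (77, 34), 0.041)
tray fuse (array([ 0.6518, -0.2023]), -88.1, (77, 34), 0.041)
knob off [0.7946, 0.002, 0.0] rot [-0.0001, -0.0002, -0.2114] mm 595 deg 76
```

View pics/w4.png

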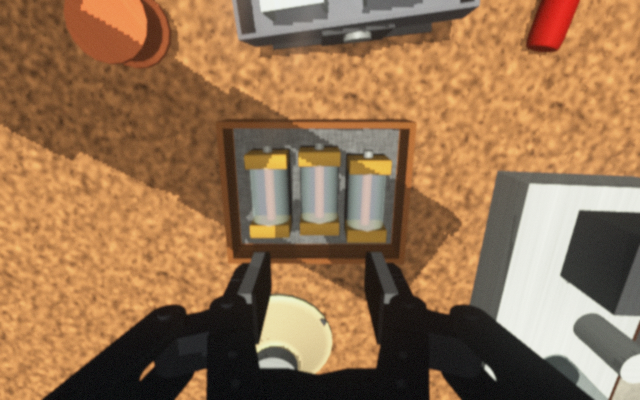

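All three fuses are seated in the tray at (269,192), (319,190) and (368,197). Now to the knob.

```bash
python3 -m crank '[{"offset":[0.08,0,0],"delta_rot":[0,0,0]},{"offset":[0.16,0,0],"delta_rot":[0,0,0]},{"offset":[0.24,0,0],"delta_rot":[0,0,0]},{"offset":[0.32,0,0],"delta_rot":[0,0,0]},{"offset":[0.4,0.002,0],"delta_rot":[0,0,0]},{"offset":[0.4,0.002,0],"delta_rot":[0,0,0]}]' 0.5
python3 -m crank '[{"offset":[0.05,0,0],"delta_rot":[0,0,-0.027]},{"offset":[0.1,0,0],"delta_rot":[0,0,-0.055]},{"offset":[0.15,0,0],"delta_rot":[0,0,-0.08]},{"offset":[0.2,0,0],"delta_rot":[0,0,-0.11]},{"offset":[0.25,0,0],"delta_rot":[0,0,-0.14]},{"offset":[0.31,0,0],"delta_rot":[0,0,-0.17]},{"offset":[0.37,0,0],"delta_rot":[0,0,-0.2]},{"offset":[0.394,0,0],"delta_rot":[0,0,-0.211]}]'
python3 -m crank '[{"offset":[0,0,0],"delta_rot":[0,0,0]},{"offset":[0,0,0],"delta_rot":[0,0,0]}]'
python3 - <<'E'
from h import *
s=ctrl.sense();im,d=ctrl.capture("wrist");save(im,"w5.png");W=cloud(d,"wrist",s)
r=rect(W,.585,.3955,.06,.072,.1);b=rect(W,.585,.3955,.09,.03,.1);print(r,b)
for q in ctrl.tip_of("knob_grip","wrist")[:2]: print(q["confidence"],world(q["centre"],"wrist",s))
plan([("knob",*r[0],.062,r[1])]);print(s["joints"])
E
```

```text
clock: 39.35
ee_pos: [0.5959, 0.1043, 0.1582]
tool_rot: [[-0.048, 0.999, -0.004], [0.999, 0.048, 0.001], [0.001, -0.004, -1.0]]
contact_force: [-0.1, -0.3, -0.3]
opening: 0.499
grip_force: 0.0
clock: 40.35
ee_pos: [0.5848, 0.3961, 0.158]
tool_rot: [[-0.98, 0.197, -0.003], [0.197, 0.98, -0.001], [0.002, -0.002, -1.0]]
contact_force: [-0.4, -0.5, 0.5]
opening: 0.5
grip_force: 0.0
clock: 40.6
ee_pos: [0.5856, 0.3933, 0.159]
tool_rot: [[-0.979, 0.204, -0.002], [0.204, 0.979, -0.002], [0.001, -0.002, -1.0]]
contact_force: [0.5, 1.1, 0.4]
opening: 0.5
grip_force: 0.0
(array([0.5852, 0.3929]), -11.9, (46, 16), 0.087) (array([0.5844, 0.3931]), -12.1, (86, 84), 0.086)
0.8 [0.58827568 0.39509127 0.07609272]
knob off [0.0007, -0.0006, 0.1303] rot [-0.0001, -0.0001, 0.0003] mm 97 deg 0
[ 2.48655967e+01  3.35967129e+01  6.92890526e+01 -4.13431890e-02
  7.72357879e+01 -5.33336483e+01]
```

View pics/w5.png

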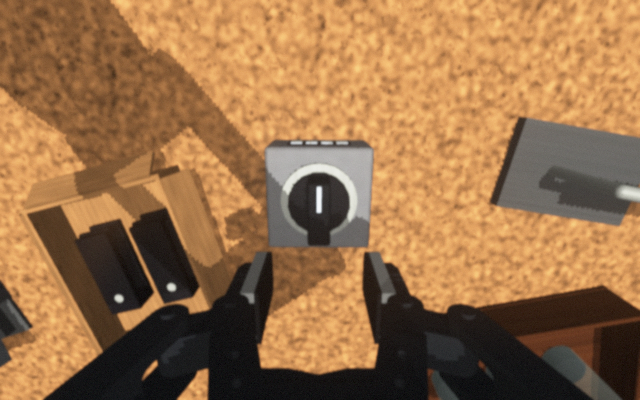

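The knob bar is at (319,210) in the view, aligned between the fingers. Now descend, grip and turn clockwise.

```bash
python3 -m crank '[{"offset":[0,0,0.06],"delta_rot":[0,0,0]},{"offset":[0,0,0.1],"delta_rot":[0,0,0]},{"offset":[0,0,0.12],"delta_rot":[0,0,0]},{"offset":[0,0,0.127],"delta_rot":[0,0,0]},{"offset":[0,0,0.127],"delta_rot":[0,0,0]}]'
python3 -m crank '[{"offset":[0,0,0],"delta_rot":[0,0,0]},{"offset":[0,0,0],"delta_rot":[0,0,0]},{"offset":[0,0,0],"delta_rot":[0,0,0]},{"offset":[0,0,0],"delta_rot":[0,0,0]},{"offset":[0,0,0],"delta_rot":[0,0,0]}]' 0
python3 -m crank '[{"offset":[0,0,0],"delta_rot":[0,0,0.025]},{"offset":[0,0,0],"delta_rot":[0,0,0.05]},{"offset":[0,0,0],"delta_rot":[0,0,0.075]},{"offset":[0,0,0],"delta_rot":[0,0,0.1]},{"offset":[0,0,0],"delta_rot":[0,0,0.125]},{"offset":[0,0,0],"delta_rot":[0,0,0.145]},{"offset":[0,0,0],"delta_rot":[0,0,0.16]},{"offset":[0,0,0],"delta_rot":[0,0,0.16]}]'
python3 -m crank '[{"offset":[0,0,0],"delta_rot":[0,0,0.001]},{"offset":[0,0,0],"delta_rot":[0,0,0.001]},{"offset":[0,0,0],"delta_rot":[0,0,0.001]},{"offset":[0,0,0],"delta_rot":[0,0,0.001]}]'
python3 - <<'E'
from h import *
s=ctrl.sense();R=s["tool_rot"];print(s["wrist_torque"],np.degrees(np.arctan2(R[1][0],R[0][0])),s["joints"])
E
```

```text
clock: 41.32
ee_pos: [0.5862, 0.3949, 0.0657]
tool_rot: [[-0.979, 0.202, 0.001], [0.202, 0.979, 0.001], [-0.001, 0.001, -1.0]]
contact_force: [0.5, -1.0, 0.6]
opening: 0.501
grip_force: 0.0
clock: 41.95
ee_pos: [0.5861, 0.394, 0.0666]
tool_rot: [[-0.979, 0.202, 0.001], [0.202, 0.979, -0.001], [-0.002, -0.001, -1.0]]
contact_force: [-1.8, -4.6, 5.7]
opening: 0.176
grip_force: 59.8
clock: 42.95
ee_pos: [0.5859, 0.3936, 0.0666]
tool_rot: [[-0.354, 0.935, 0.001], [0.935, 0.354, -0.002], [-0.002, 0.0, -1.0]]
contact_force: [-2.4, -5.6, 4.8]
opening: 0.174
grip_force: 59.8
clock: 43.45
ee_pos: [0.5859, 0.3936, 0.0666]
tool_rot: [[-0.349, 0.937, 0.001], [0.937, 0.349, -0.002], [-0.002, 0.0, -1.0]]
contact_force: [-2.2, -5.4, 5.3]
opening: 0.174
grip_force: 59.8
[-0.99956749  0.28933839  0.23627466] 110.4188873419737 [24.93098392 37.97586563 75.07364096 -0.14179082 66.94380073  4.56759986]
```

```bash
python3 - <<'E'
from h import *
im,d=ctrl.capture("wrist");save(im,"w6.png")
E
python3 -m crank '[{"offset":[0,0,0],"delta_rot":[0,0,0.003]},{"offset":[0,0,0],"delta_rot":[0,0,0.003]},{"offset":[0,0,0],"delta_rot":[0,0,0.003]}]'
python3 -c '
from h import *
s=ctrl.sense();print(s["wrist_torque"])'
```

```text
clock: 43.88
ee_pos: [0.5859, 0.3936, 0.0666]
tool_rot: [[-0.332, 0.943, 0.001], [0.943, 0.332, -0.002], [-0.002, 0.0, -1.0]]
contact_force: [-1.8, -6.5, 5.6]
opening: 0.174
grip_force: 59.9
[-0.98764814  0.22679624  0.37765817]
```

View pics/w6.png

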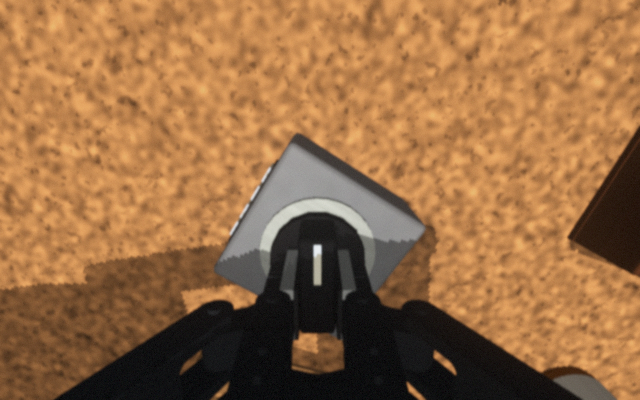

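The bar stays aligned with the fingers at (318,270), with the counter box turned about 57° relative to it, so the knob is at its stop. Now I let go.

```bash
python3 -m crank '[{"offset":[0,0,0],"delta_rot":[0,0,0]},{"offset":[0,0,0],"delta_rot":[0,0,0]},{"offset":[0,0,0],"delta_rot":[0,0,0]},{"offset":[0,0,0],"delta_rot":[0,0,0]},{"offset":[0,0,-0.04],"delta_rot":[0,0,0]},{"offset":[0,0,-0.1],"delta_rot":[0,0,0]},{"offset":[0,0,-0.15],"delta_rot":[0,0,0]},{"offset":[0,0,-0.15],"delta_rot":[0,0,0]}]' 1
python3 -m crank '[{"offset":[0.07,0,0],"delta_rot":[0,0,0]},{"offset":[0.14,0,0],"delta_rot":[0,0,0]},{"offset":[0.14,0,0],"delta_rot":[0,0,0]},{"offset":[0.14,0,0],"delta_rot":[0,0,0]}]'
python3 - <<'E'
from h import *
im,d=ctrl.capture("top");save(im,"t9.png");W=cloud(d,"top")
print("knob",rect(W,.585,.394,.06,.068,.1))
s=ctrl.sense();im,d=ctrl.capture("wrist");V=cloud(d,"wrist",s);print("knob wrist",rect(V,.585,.394,.06,.072,.1))
E
```

```text
clock: 44.88
ee_pos: [0.5876, 0.3962, 0.1821]
tool_rot: [[-0.331, 0.944, 0.008], [0.944, 0.331, 0.004], [0.001, 0.008, -1.0]]
contact_force: [0.3, 0.0, 0.8]
opening: 0.997
grip_force: 0.0
clock: 45.38
ee_pos: [0.5503, 0.4939, 0.1759]
tool_rot: [[-0.332, 0.943, -0.001], [0.943, 0.332, -0.002], [-0.001, -0.002, -1.0]]
contact_force: [-0.3, -0.7, -0.1]
opening: 1.001
grip_force: 0.0
knob (array([0.5846, 0.3957]), -13.7, (45, 17), 0.09)
knob wrist (array([0.5854, 0.3935]), -11.2, (46, 17), 0.087)
```

View pics/t9.png

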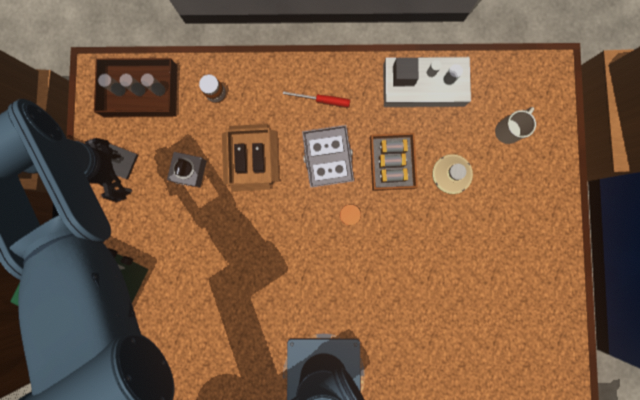

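The top view shows 2 clips in the carton (249,158), 2 plates in the bin (327,157) and 3 fuses in the tray (395,160). The knob is back at rest, and the spool (350,215) and speaker (452,174) have not moved.

```bash
python3 -c '
from bench import ctrl
print(ctrl.hand_in())'
```

```text
the job is handed in; nothing more can be done
None
```

All seven parts are in their containers, the counter knob was turned to its stop and sprang back, the spool and speaker look unmoved, and the job is handed in; no verdict was returned.

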